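Set out the stacked foil tins on the prep line

ROBOT

A 7-joint arm with a two-finger parallel gripper is mounted at the origin on the work surface. World frame = base frame: x ahead of the robot, y to its left, z up, the work surface at z = 0. Lengths are in m, angles in rad, forces in N, time in s.
With the tool pointing down it reaches from about 0.35 to 0.9 m from the base axis. Payload 8.1 kg.
Tool frame: the origin (TCP) lies at the very end of the fingers, on their centre line; the grasp point (between the pads) lies 19 mm behind it (robot.pinch_z is the distance from the TCP to the grasp point, in m); z points along the fingers, y is the line along which they close (so a half turn about z gives the same grasp; the last joint's range is limited). The gripper opens to 92 mm and grips with 3 to 60 N. Pads are 19 mm wide; open, the fingers measure 130 mm over their backs; the gripper's body (75 mm by 190 mm) begins 47 mm behind the grasp point.
Start: joints at [-1.409, 0.434, 0.025, 1.573, -0.012, 1.134, -0.075], TCP at [0.164, 0.603, 0.227] pointing down, gripper open.
Joint ranges: [-2.62, 2.62], [-0.44, 2.09], [-1.27, 1.32], [0.08, 2.57], [-1.32, 4.46], [0.12, 2], [-2.74, 2.74]. Speed limits (rad/s): [2.22, 2.22, 3.01, 3.01, 3.14, 3.14, 3.14].

INTERFACE

Orientations are given as a 3x3 rotation matrix whose columns are the frame's x, y, z axes.
In Python, from station import robot gives the robot as it stands.
- The arm moves only by the tool servo_tool, never from a script. Its arguments are lists of equal length, an entry for each row: "offset": the shift along the tool's x, y, z scaled (see below), a list of three; "twist": the turn, a rotation vector about the tool's x, y, z scaled (see below), a list of three; "claw": the closure, from 0 (fully open) to 1 (shut). In form: {"offset": [[dx, dy, dz], ...], "twist": [[rx, ry, rz], ...], "claw": [claw, ...]}. A call has 1 to 8 rows; each row is the pose to reach, as a shift and turn from the pose commanded when the call began, along the tool's axes at that moment; what a row does not reach only later rows make up. The controller multiplies each number of a shift by 0.5 m and each number of a turn by pi/4 rad. A row lasts 1/10 s, in which the tool goes at most 50 mm and 8.59 degrees, less where a joint would pass 70% of its speed; a pose out of reach is approached as far as the arm can. A call with a number of a shift or a turn outside -1 to 1 is refused whole. A call with a gripper value outside its range is refused whole. The fingers move at their own pace and stop on an object; "grip_force" is the grip in N (left out, the last holds). Time passes only in rows, so rows that repeat a pose let the fingers close. It gives the time, the measured TCP pose, the force, the opening and the grip force at its end, in the units of the state.
- robot.get_obs(): the state, without advancing time (a new reading comes with each control period).
- robot.get_image(name): name is "scene" or "top"; returns a dict with "image" (400x640x3 uint8, blue, green, red), "fovy" (degrees; the focal length in pixels is half the picture's height over the tangent of half this angle, whatever the lens; pixels are square), "cx", "cy" (the principal point, pixels), "camera_from_world" (4x4, takes a point from world to camera coordinates). Camera axes: x right, y down, z forward; pixel columns grow to the right and rows downward; lengths in m; the calibration is good to about 2 mm. A picture is of the moment at which its call begins. There is no depth.
- robot.close_job(): hands the job in; it is judged then, once.
The state is a dict: "time_s": time; "joint_positions": joint angles; "qd": joint speeds; "tau": joint torques, N m; "eef_pos": TCP position; "orientation": TCP orientation; "force": force on the tool from outside, world axes, zero at the start; "wrist_torque": the same for the moment, N m; "width": opening from 0.0 (shut) to 1.0 (fully open); "grip_force": force on a finger pad.
Only numpy, scipy, OpenCV 4.12 (cv2) and the standard library are available. Lean on these libraries where they do the work, as an engineer would, in place of code of your own. Each camera call takes 0.05 s, during which the arm holds its last target. There are 200 camera calls.

TASK

Take the stack of four lidded foil tins apart and put each one into the black tray made for its shape and size, lid up and lying flat on the tray's floor inside the lip. Set the tins down rather than dropping them, and leave the spice jar and the sauce bottle standing where they are.

Things in the scene. Friction and masses are not known exactly. Their poses are not given: they have to be found in the camera images.
- long_tin: Bottom of the stack: the longest rectangular lidded aluminium foil tin with a white card lid, 38 mm tall, sides upright, 66 mm along its x, 150 mm along its y, 0.24 to 0.48 kg. Its origin is the centre of its underside, z up.
- medium_tin: Second in the stack, lying on the long tin: shorter rectangular lidded aluminium foil tin with a white card lid, 38 mm tall, sides upright, 66 mm along its x, 106 mm along its y, up to 0.37 kg. Its origin is the centre of its underside, z up.
- square_tin: Third in the stack, lying on the medium tin: square lidded aluminium foil tin with a white card lid, 38 mm tall, sides upright, 58 mm along x and y, up to 0.24 kg. Its origin is the centre of its underside, z up.
- round_tin: Top of the stack, lying on the square tin: round lidded aluminium foil tin with a white card lid, 38 mm tall, sides upright, 46 mm diameter, up to 0.16 kg. Its origin is the centre of its underside, z up.
- long_tray: Longest black rectangular tray, for the long tin: 90 mm along x, 174 mm along y outside, 82 by 166 mm inside. Black rim, grey floor. Fixed to the table. Floor 4 mm above the table, lip 4 mm thick with its top 11 mm above the table; the hollow leaves 7 to 8 mm free all round its tin. Origin: centre of its underside, on the table; z up.
- medium_tray: Shorter black rectangular tray, for the medium tin: 90 mm along x, 130 mm along y outside, 82 by 122 mm inside. Black rim, grey floor. Fixed to the table. Floor 4 mm above the table, lip 4 mm thick with its top 11 mm above the table; the hollow leaves 7 to 8 mm free all round its tin. Origin: centre of its underside, on the table; z up.
- square_tray: Square black tray, for the square tin: 82 mm by 82 mm outside, 74 mm inside. Black rim, grey floor. Fixed to the table. Floor 4 mm above the table, lip 4 mm thick with its top 11 mm above the table; the hollow leaves 7 to 8 mm free all round its tin. Origin: centre of its underside, on the table; z up.
- round_tray: Round black tray, for the round tin: 70 mm diameter outside, 61 mm inside. Black rim, grey floor. Fixed to the table. Floor 4 mm above the table, lip 4 mm thick with its top 11 mm above the table; the hollow leaves 7 to 8 mm free all round its tin. Origin: centre of its underside, on the table; z up.
- spice_jar: Small upright glass jar with a steel cap, 40 mm diameter, 62 mm tall, loose, near the middle of the table's near part; leave it standing where it is. Origin: centre of its underside.
- sauce_bottle: White upright bottle with a black cap, 56 mm diameter, 160 mm tall, loose, at the left; leave it standing where it is. Origin: centre of its underside.
Not all that is in view belongs to the job. Leave any purple look-alike of the round_tin alone. What is shaped like the long_tin but red is not meant.

How it is judged:
By the outcome, as a careful person would: the job done as asked, in the order asked, and still so for the second after the job is handed in, with the robot touching nothing.
It also fails if it takes over 112 s, if anything falls off the work surface, if the arm or the gripper's body presses on something with over 40 N, if the wrist force passes 120 N, or if a joint passes its speed limit or range.

## Working session

There is one attempt and no reset: what is moved stays moved. The work goes in short steps, Python scripts to look and compute and a tool call to move; the robot and the scene stay as the last step left them, time stands still between calls to the robot, and variables do not carry over. Pictures are saved under pics/ and viewed, at most 14 in all, crops included, and the job is handed in when it is done.

Besides the shell and the picture viewer there is one more tool, called as name(argument=value, ...), one argument or row to a line, values as JSON. servo_tool: Moves the arm, as the interface text tells. Its arguments: {"type":"object","properties":{"offset":{"type":"array"},"twist":{"type":"array"},"claw":{"type":"array"},"grip_force":{"type":"number"}},"required":["offset","twist","claw"]}

```bash
mkdir -p pics && ls
python3 - <<'E'
from station import robot
import cv2, numpy as np
o=robot.get_obs()
for k in ("time_s","eef_pos","orientation","width","force"): print(k,np.round(o[k],4))
for n in ("scene","top"):
    d=robot.get_image(n); cv2.imwrite(f"pics/{n}0.png",d["image"])
    print(n,d["fovy"],d["cx"],d["cy"],{k:v for k,v in d.items() if k not in("image","fovy","cx","cy")})
E
```

```text
pics
time_s 0.0
eef_pos [0.1635 0.6027 0.2259]
orientation [[-9.651e-01  2.617e-01 -3.000e-04]
 [ 2.617e-01  9.651e-01 -1.600e-03]
 [-2.000e-04 -1.600e-03 -1.000e+00]]
width 1.0015
force [-0.8783 -0.0223 -1.0846]
scene 54.5383448674996 322.5138401919345 196.7865206598462 {'camera_from_world': array([[-0.78872803,  0.61469443, -0.00767132,  0.29739613],
       [ 0.33037965,  0.41332784, -0.84853367, -0.07901084],
       [-0.51841815, -0.67179674, -0.52908579,  1.3848965 ],
       [ 0.        ,  0.        ,  0.        ,  1.        ]])}
top 52.64811002550071 323.879130566867 202.38992227393166 {'camera_from_world': array([[-0.03025741, -0.99954142,  0.00119865,  0.06960039],
       [-0.97091451,  0.02910584, -0.23765074,  0.43004456],
       [ 0.23750687, -0.00835449, -0.97134993,  0.9627526 ],
       [ 0.        ,  0.        ,  0.        ,  1.        ]])}
```

View pics/scene0.png

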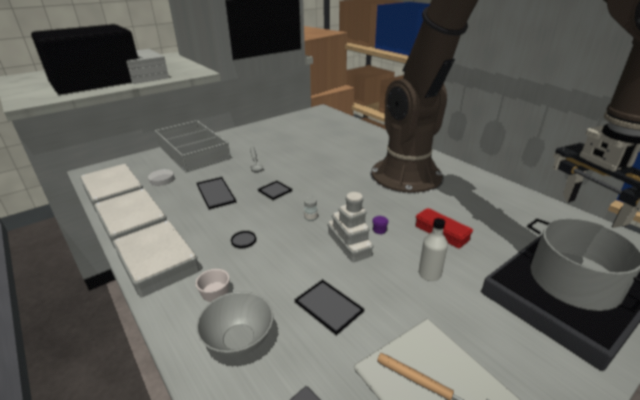

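View pics/top0.png

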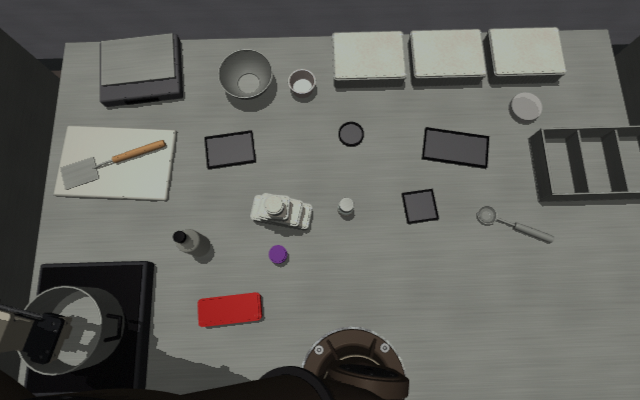

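The scene view shows the white four-tier stack at (350,225), the spice jar at (311,209), the bottle at (433,252), a purple look-alike at (380,225) and a red one at (443,227). In the top view the stack is at (280,210). The trays are at (230,150) and (456,147) for the rectangles, (420,206) for the square and (351,134) for the round.

The only candidates for the tins are the white stack, the purple round at (278,255) and the red block at (230,310). The stack fits because it is foil with white lids. I'll enlarge it to confirm.

```bash
cat > h.py <<'E'
import cv2, numpy as np
from station import robot
def cam(n):
    d=robot.get_image(n); f=200/np.tan(np.radians(d["fovy"])/2)
    return d["image"],np.array([[f,0,d["cx"]],[0,f,d["cy"]],[0,0,1]]),d["camera_from_world"]
def unproj(px,z,K,T):
    "pixels -> world xy on plane z"
    H=K@np.c_[T[:3,0],T[:3,1],T[:3,2]*z+T[:3,3]]
    return cv2.perspectiveTransform(np.float64(px).reshape(-1,1,2),np.linalg.inv(H)).reshape(-1,2)
def proj(P,K,T):
    p=(K@(T[:3,:3]@np.atleast_2d(P).T+T[:3,3:])).T
    return p[:,:2]/p[:,2:]
E
python3 - <<'E'
from h import *
im,K,T=cam("top")
hsv=cv2.cvtColor(im,cv2.COLOR_BGR2HSV)
m=(im.max(2)<110).astype(np.uint8)
for n,(x0,y0,x1,y1) in dict(med=(195,122,265,178),long=(412,117,500,178),sq=(395,180,447,232),rnd=(330,115,372,152)).items():
    s=np.zeros_like(m); s[y0:y1,x0:x1]=m[y0:y1,x0:x1]
    c=max(cv2.findContours(s,cv2.RETR_EXTERNAL,cv2.CHAIN_APPROX_NONE)[0],key=cv2.contourArea)
    w=unproj(c,.011,K,T)
    r=cv2.minAreaRect((w*1000).astype(np.float32)); print(n,cv2.contourArea(c),r, cv2.boxPoints(r).round(0).tolist())
for n,px,z in (("jar",(346,204),.062),("bottle",(181,237),.16),("purple",(278,253),.038)): print(n,unproj(px,z,K,T))
a=cv2.resize(im[180:240,240:320],(800,600),interpolation=cv2.INTER_CUBIC); cv2.imwrite("pics/c1.png",a)
im,K,T=cam("scene"); a=cv2.resize(im[185:265,320:400],(600,600),interpolation=cv2.INTER_CUBIC); cv2.imwrite("pics/c2.png",a)
E
```

```text
med 1617.0 ((597.026123046875, 305.7621765136719), (97.38296508789062, 135.34605407714844), 7.102325916290283) [[540.0, 367.0], [557.0, 233.0], [654.0, 245.0], [637.0, 379.0]]
long 2156.5 ((584.439453125, -303.73773193359375), (179.93035888671875, 98.39118957519531), 79.12821960449219) [[519.0, -383.0], [616.0, -401.0], [650.0, -225.0], [553.0, -206.0]]
sq 1031.5 ((425.1941833496094, -193.74838256835938), (87.07479858398438, 88.24577331542969), 6.7038044929504395) [[377.0, -155.0], [387.0, -243.0], [474.0, -232.0], [463.0, -145.0]]
rnd 522.0 ((633.3526611328125, -23.58120346069336), (71.19091796875, 73.26142120361328), 88.29338073730469) [[596.0, -58.0], [669.0, -60.0], [671.0, 11.0], [598.0, 13.0]]
jar [[0.42369522 0.00196183]]
bottle [[0.3369497  0.37230692]]
purple [[0.31013408 0.17361462]]
```

View pics/c1.png

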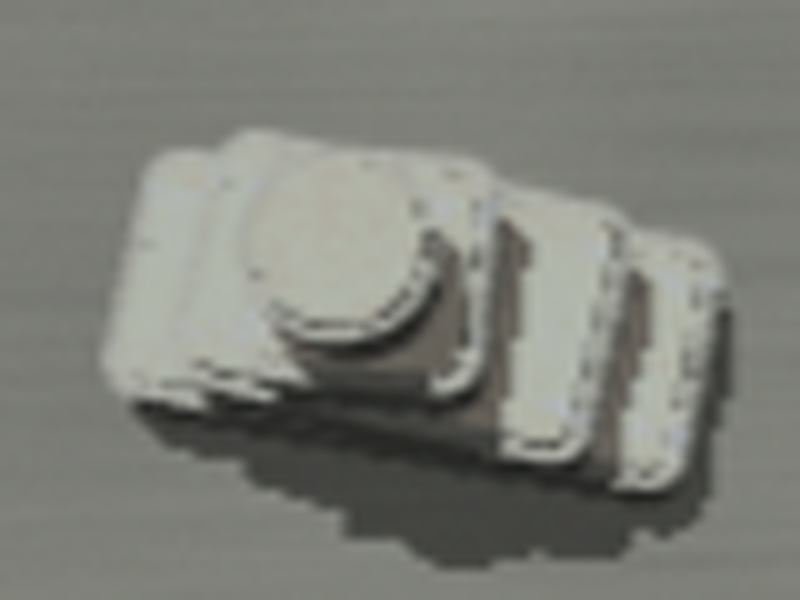

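View pics/c2.png

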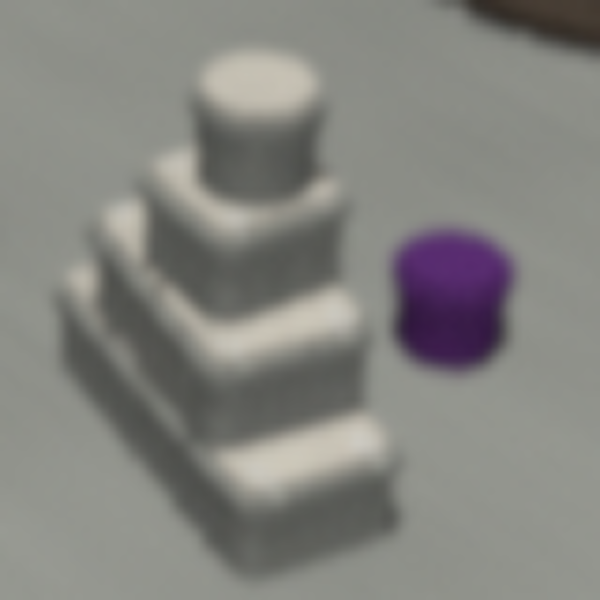

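The crops confirm the white lidded stack: round lid at about (274,204) in the top view, then square, medium and long below it. Purple and red are separate decoys. Next I fit tray and tin poses with both cameras.

```bash
cat >> h.py <<'E'
from scipy.optimize import minimize
def outline(w,l,rnd=False,n=24,r=.008):
    if rnd:
        t=np.linspace(0,2*np.pi,96,endpoint=False); return np.c_[np.cos(t),np.sin(t)]*w/2
    a=np.array([[1,1],[-1,1],[-1,-1],[1,-1]])*[w/2-r,l/2-r]; P=[]
    for i in range(4):
        t=np.linspace(i*np.pi/2,(i+1)*np.pi/2,7); c=a[i]+r*np.c_[np.cos(t),np.sin(t)]
        P.append(c); d=a[(i+1)%4]+r*np.array([np.cos(t[-1]),np.sin(t[-1])])
        P.append(c[-1]+np.linspace(0,1,n)[1:-1,None]*(d-c[-1]))
    return np.vstack(P)
def world(o,p,z):
    c,s=np.cos(p[2]),np.sin(p[2])
    return np.c_[o@np.array([[c,s],[-s,c]])+p[:2],np.full(len(o),z)]
def hull(o,p,z0,z1,K,T):
    return cv2.convexHull(proj(np.r_[world(o,p,z0),world(o,p,z1)],K,T).astype(np.float32))
def iou_fit(mask,o,p0,z0,z1,K,T,S=8):
    "fit a prism's silhouette to a mask"
    ys,xs=np.nonzero(mask); x0,y0,x1,y1=xs.min()-6,ys.min()-6,xs.max()+7,ys.max()+7
    M=np.kron(mask[y0:y1,x0:x1],np.ones((S,S)))>0
    def f(p):
        h=(hull(o,p,z0,z1,K,T)-[x0,y0]+.5)*S; m=np.zeros(M.shape,np.uint8); cv2.fillPoly(m,[np.round(h).astype(np.int32)],1)
        return 1-(M&(m>0)).sum()/(M|(m>0)).sum()
    r=minimize(f,p0,method="Nelder-Mead",options=dict(initial_simplex=np.array([p0]+[np.array(p0)+d for d in np.diag([.008,.008,.08])]),xatol=1e-4,fatol=1e-4))
    return r.x,r.fun
def edge_fit(views,o,p0,zs,span=(.006,.006,.06)):
    "maximise image gradient across the projected outlines"
    G=[]
    for im,K,T in views:
        g=cv2.GaussianBlur(cv2.cvtColor(im,cv2.COLOR_BGR2GRAY).astype(np.float32),(0,0),.8)
        G.append((np.minimum(np.hypot(cv2.Sobel(g,-1,1,0),cv2.Sobel(g,-1,0,1)),120),K,T))
    def f(p):
        s=0
        for g,K,T in G:
            for z in zs:
                q=proj(world(o,p,z),K,T).astype(np.float32); s-=cv2.remap(g,q[:,:1].copy(),q[:,1:].copy(),cv2.INTER_LINEAR).mean()
        return s
    best=None
    for k in (1,-1,.4,-.4):
        r=minimize(f,p0,method="Nelder-Mead",options=dict(initial_simplex=np.array([p0]+[np.array(p0)+k*d for d in np.diag(span)])))
        if best is None or r.fun<best.fun: best=r
    return best.x,best.fun
O=dict(round=outline(.046,0,True),square=outline(.058,.058),medium=outline(.066,.106),long=outline(.066,.150))
E
python3 - <<'E'
from h import *
t=cam("top"); s=cam("scene")
print("campos",*[(-T[:3,:3].T@T[:3,3]).round(2) for _,K,T in(t,s)])
tr=dict(med=(outline(.09,.13,r=.002),(.599,.306,.12),(195,122,265,178),(285,272,372,340)),
 long=(outline(.09,.174,r=.002),(.587,-.304,-.19),(412,117,500,178),(190,170,245,215)),
 sq=(outline(.082,.082,r=.002),(.427,-.194,.12),(395,180,447,232),(250,175,300,205)),
 rnd=(outline(.07,0,True),(.635,-.023,0),(330,115,372,152),(222,222,265,256)))
vis=[t[0].copy(),s[0].copy()]
for n,(o,p0,*bx) in tr.items():
    for v,(b,(im,K,T)) in enumerate(zip(bx,(t,s))):
        m=np.zeros(im.shape[:2],np.uint8); x0,y0,x1,y1=b; m[y0:y1,x0:x1]=im[y0:y1,x0:x1].max(2)<105
        k,l,st,_=cv2.connectedComponentsWithStats(m); m=(l==1+st[1:,4].argmax()).astype(np.uint8)
        c=cv2.findContours(m,0,2)[0]; cv2.fillPoly(m,c,1)
        p,f=iou_fit(m,o,p0,0,.011,K,T); print(n,"top scene".split()[v],p.round(4),round(f,3))
        cv2.polylines(vis[v],[np.round(hull(o,p,0,.011,K,T)).astype(int)],True,(0,255,0))
c=unproj((273.75,203.85),.152,*t[1:])[0]; print("round guess",c)
p,f=edge_fit([t,s],O["round"],[*c,0],[.152]); print("round",p.round(4),f)
base=[*p[:2],-.12]
for n,z in(("square",.114),("medium",.076),("long",.038)):
    q,f=edge_fit([t,s],O[n],base,[z],(.01,.01,.08)); print(n,q.round(4),f); base=q
    for i,(im,K,T) in enumerate((t,s)): pass
    tr[n]=(q,z)
tr["round"]=(p,.152)
out=[]
for (im,K,T),(x0,y0,w,h) in((t,(240,180,80,60)),(s,(320,185,80,80))):
    k=8 if w==80 and h==60 else 7; a=cv2.resize(im[y0:y0+h,x0:x0+w],None,fx=k,fy=k,interpolation=cv2.INTER_CUBIC)
    for n,col in(("round",(0,0,255)),("square",(0,160,0)),("medium",(255,0,0)),("long",(0,200,255))):
        q,z=tr[n]; P=(proj(world(O[n],q,z),K,T)-[x0,y0]+.5)*k; cv2.polylines(a,[np.round(P).astype(np.int32)],True,col,1)
    out.append(a)
h=max(a.shape[0] for a in out); out=[cv2.copyMakeBorder(a,0,h-a.shape[0],0,0,cv2.BORDER_CONSTANT) for a in out]
o=np.hstack(out); cv2.imwrite("pics/fit1.png",cv2.resize(o,(800,int(o.shape[0]*800/o.shape[1]))))
E
```

```text
campos [0.19 0.07 1.04] [0.98 0.78 0.67]
med top [0.5992 0.3074 0.1234] 0.05
med scene [0.5994 0.3069 0.1244] 0.022
long top [ 0.5866 -0.3051 -0.191 ] 0.042
long scene [ 0.5878 -0.3075 -0.1806] 0.034
sq top [ 0.4266 -0.1941  0.1115] 0.056
sq scene [ 0.4264 -0.197   0.1056] 0.052
rnd top [ 0.6349 -0.0226 -0.0422] 0.053
rnd scene [ 0.6351 -0.0242  0.0515] 0.057
round guess [0.40744459 0.17043594]
round [0.4083 0.1717 0.0033] -171.37863159179688
square [ 0.4111  0.1692 -0.1288] -176.50621032714844
medium [ 0.4136  0.1657 -0.255 ] -171.61709594726562
long [ 0.4185  0.1656 -0.2318] -185.99867248535156
```

View pics/fit1.png

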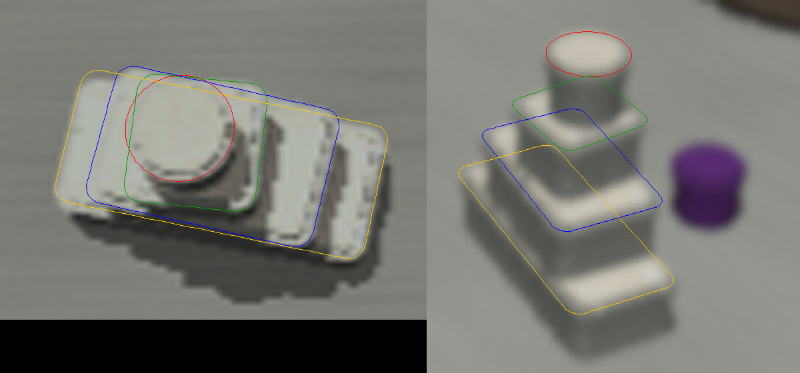

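```bash
cat > go.py <<'E'
"usage: go.py x,y,z,yaw [...]  -> offset/twist per call, each from the previous pose (first from measured)"
import sys, numpy as np
from scipy.spatial.transform import Rotation as Ro
from station import robot
o=robot.get_obs(); R=np.array(o["orientation"]); p=np.array(o["eef_pos"])
print("t %.2f"%o["time_s"],"p",p.round(4),"yaw %.3f"%np.arctan2(R[1,1],R[0,1]),"tilt",R[:2,2].round(4),"F",np.round(o["force"],1),"w %.3f"%o["width"],"q",np.round(o["joint_positions"],2))
for a in sys.argv[1:]:
    x,y,z,s=map(float,a.split(",")); q=np.array([x,y,z])
    N=np.array([[-np.sin(s),np.cos(s),0],[np.cos(s),np.sin(s),0],[0,0,-1]])
    N=N.T.copy() if False else np.c_[[-np.sin(s),np.cos(s),0],[np.cos(s),np.sin(s),0],[0,0,-1]]
    tw=Ro.from_matrix(R.T@N).as_rotvec()
    print("off",(R.T@(q-p)/.5).round(3).tolist(),"twist",(tw/(np.pi/4)).round(3).tolist(),"mm %.0f deg %.0f"%(np.linalg.norm(q-p)*1e3,np.degrees(np.linalg.norm(tw))))
    p,R=q,N
E
sed -i '/N=np.array(\[\[-np.sin/d; s/N=N.T.copy() if False else /N=/' go.py
python3 go.py .28,.40,.25,0.6 .408,.172,.24,-.129 .408,.172,.125,-.129
```

```text
t 0.30 p [0.1636 0.6031 0.2265] yaw 1.306 tilt [-0.0001 -0.0005] F [-0.3 -0.5  0.3] w 0.998 q [-1.41  0.43  0.02  1.57 -0.01  1.13 -0.08]
off [-0.331, -0.331, -0.047] twist [-0.001, 0.0, 0.899] mm 235 deg 40
off [-0.521, -0.046, 0.02] twist [0.0, 0.0, 0.928] mm 262 deg 42
off [0.0, 0.0, 0.23] twist [0.0, 0.0, 0.0] mm 115 deg 0
```

servo_tool(
  offset=[
    [-0.331, -0.331, -0.047],
    [-0.331, -0.331, -0.047],
    [-0.331, -0.331, -0.047],
    [-0.331, -0.331, -0.047],
    [-0.331, -0.331, -0.047],
    [-0.331, -0.331, -0.047],
  ],
  twist=[
    [0, 0, 0.9],
    [0, 0, 0.9],
    [0, 0, 0.9],
    [0, 0, 0.9],
    [0, 0, 0.9],
    [0, 0, 0.9],
  ],
  claw=[0, 0, 0, 0, 0, 0],
  grip_force=20,
)

```text
time_s: 0.9
eef_pos: [0.2833, 0.3958, 0.2511]
orientation: [[-0.555, 0.832, 0.001], [0.832, 0.555, -0.0], [-0.001, 0.001, -1.0]]
force: [-0.1, 0.6, 0.6]
width: 1.001
grip_force: 0.0
```

servo_tool(
  offset=[
    [-0.521, -0.046, 0.02],
    [-0.521, -0.046, 0.02],
    [-0.521, -0.046, 0.02],
    [-0.521, -0.046, 0.02],
    [-0.521, -0.046, 0.02],
    [-0.521, -0.046, 0.02],
    [-0.521, -0.046, 0.02],
    [-0.521, -0.046, 0.02],
  ],
  twist=[
    [0, 0, 0.93],
    [0, 0, 0.93],
    [0, 0, 0.93],
    [0, 0, 0.93],
    [0, 0, 0.93],
    [0, 0, 0.93],
    [0, 0, 0.93],
    [0, 0, 0.93],
  ],
  claw=[0, 0, 0, 0, 0, 0, 0, 0],
)

```text
time_s: 1.7
eef_pos: [0.4075, 0.1733, 0.2402]
orientation: [[0.129, 0.992, -0.0], [0.992, -0.129, 0.0], [0.0, -0.0, -1.0]]
force: [-0.2, 0.2, 0.4]
width: 1.002
grip_force: 0.0
```

```bash
python3 go.py .408,.172,.125,-.129
```

```text
t 1.70 p [0.4075 0.1733 0.2402] yaw -0.130 tilt [-0.0002  0.0005] F [-0.2  0.2  0.4] w 1.002 q [-0.97  0.11  0.5   2.   -0.06  1.04 -0.57]
off [-0.003, 0.001, 0.23] twist [-0.0, -0.001, -0.001] mm 115 deg 0
```

servo_tool(
  offset=[
    [-0.003, 0, 0.08],
    [-0.003, 0, 0.16],
    [-0.003, 0, 0.2],
    [-0.003, 0, 0.22],
    [-0.003, 0, 0.23],
    [-0.003, 0, 0.23],
  ],
  twist=[
    [0, 0, 0],
    [0, 0, 0],
    [0, 0, 0],
    [0, 0, 0],
    [0, 0, 0],
    [0, 0, 0],
  ],
  claw=[0.2, 0.2, 0.2, 0.2, 0.2, 0.2],
  grip_force=15,
)

```text
time_s: 2.3
eef_pos: [0.4077, 0.1715, 0.1254]
orientation: [[0.129, 0.992, 0.0], [0.992, -0.129, 0.0], [0.0, -0.0, -1.0]]
force: [-0.1, -0.6, -0.0]
width: 0.801
grip_force: 0.0
```

servo_tool(
  offset=[
    [0, 0, 0],
    [0, 0, 0],
    [0, 0, 0],
    [0, 0, 0],
    [0, 0, 0],
    [0, 0, 0],
    [0, 0, 0],
    [0, 0, 0],
  ],
  twist=[
    [0, 0, 0],
    [0, 0, 0],
    [0, 0, 0],
    [0, 0, 0],
    [0, 0, 0],
    [0, 0, 0],
    [0, 0, 0],
    [0, 0, 0],
  ],
  claw=[0.3, 0.4, 0.5, 0.6, 0.7, 0.7, 0.7, 0.7],
)

```text
time_s: 3.1
eef_pos: [0.4079, 0.1707, 0.1256]
orientation: [[0.131, 0.991, 0.0], [0.991, -0.131, 0.001], [0.001, 0.0, -1.0]]
force: [-0.8, -0.6, 6.3]
width: 0.496
grip_force: 15.0
```

```bash
python3 go.py .408,.172,.24,-.129 .635,-.0235,.1,-.129 .635,-.0235,.0155,-.129
```

```text
t 3.10 p [0.4079 0.1707 0.1256] yaw -0.131 tilt [0.0004 0.0005] F [-0.8 -0.6  6.3] w 0.496 q [-0.9   0.28  0.47  2.15 -0.19  0.75 -0.44]
off [0.003, -0.0, -0.229] twist [0.0, -0.001, -0.003] mm 114 deg 0
off [-0.329, 0.501, 0.28] twist [0.0, 0.0, 0.0] mm 331 deg 0
off [0.0, 0.0, 0.169] twist [0.0, 0.0, 0.0] mm 84 deg 0
```

servo_tool(
  offset=[
    [0, 0, -0.02],
    [0, 0, -0.06],
    [0, 0, -0.12],
    [0, 0, -0.18],
    [0, 0, -0.18],
  ],
  twist=[
    [0, 0, 0],
    [0, 0, 0],
    [0, 0, 0],
    [0, 0, 0],
    [0, 0, 0],
  ],
  claw=[0.7, 0.7, 0.7, 0.7, 0.7],
)

```text
time_s: 3.6
eef_pos: [0.4097, 0.1713, 0.2189]
orientation: [[0.131, 0.991, 0.005], [0.991, -0.131, 0.004], [0.004, 0.004, -1.0]]
force: [0.3, 0.7, -1.5]
width: 0.502
grip_force: 15.0
```

```bash
python3 go.py .635,-.0235,.12,-.129 .635,-.0235,.0155,-.129
python3 - <<'E'
from h import *
a=[]
for n,(x0,y0) in(("top",(230,160)),("scene",(310,130))):
    im,_,_=cam(n); a.append(cv2.resize(im[y0:y0+120,x0:x0+100],(400,480),interpolation=cv2.INTER_CUBIC))
cv2.imwrite("pics/lift1.png",np.hstack(a))
E
```

```text
t 3.60 p [0.4097 0.1713 0.2189] yaw -0.132 tilt [0.005  0.0036] F [ 0.3  0.7 -1.5] w 0.502 q [-0.96  0.14  0.51  2.04 -0.08  0.98 -0.54]
off [-0.328, 0.497, 0.199] twist [0.006, -0.005, -0.004] mm 314 deg 0
off [0.0, 0.0, 0.209] twist [0.0, 0.0, 0.0] mm 104 deg 0
```

View pics/lift1.png

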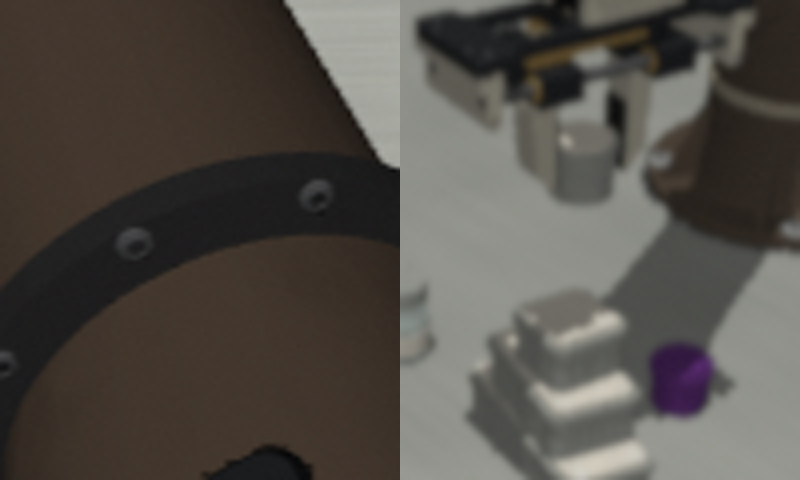

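The round tin is in the grip (scene crop about (585,160)) and the other three tins are undisturbed.

servo_tool(
  offset=[
    [-0.05, 0.07, 0.0],
    [-0.12, 0.18, 0],
    [-0.19, 0.29, 0.05],
    [-0.26, 0.4, 0.12],
    [-0.31, 0.47, 0.18],
    [-0.328, 0.497, 0.2],
    [-0.328, 0.497, 0.2],
    [-0.328, 0.497, 0.2],
  ],
  twist=[
    [0, 0, 0],
    [0, 0, 0],
    [0, 0, 0],
    [0, 0, 0],
    [0, 0, 0],
    [0, 0, 0],
    [0, 0, 0],
    [0, 0, 0],
  ],
  claw=[0.7, 0.7, 0.7, 0.7, 0.7, 0.7, 0.7, 0.7],
)

```text
time_s: 4.5
eef_pos: [0.6321, -0.0287, 0.1113]
orientation: [[0.136, 0.991, -0.005], [0.991, -0.136, -0.003], [-0.004, -0.004, -1.0]]
force: [-1.1, 0.1, 0.2]
width: 0.5
grip_force: 15.0
```

```bash
python3 go.py .635,-.0235,.0155,-.129
```

```text
t 4.50 p [ 0.6321 -0.0287  0.1113] yaw -0.136 tilt [-0.0048 -0.0032] F [-1.1  0.1  0.2] w 0.500 q [-0.39  0.6   0.53  1.71 -0.36  0.94  0.15]
off [0.012, 0.005, 0.191] twist [-0.006, 0.005, -0.009] mm 96 deg 1
```

servo_tool(
  offset=[
    [0.012, 0.004, 0.06],
    [0.012, 0.004, 0.11],
    [0.012, 0.004, 0.14],
    [0.012, 0.004, 0.15],
    [0.012, 0.004, 0.15],
    [0.012, 0.004, 0.15],
  ],
  twist=[
    [-0.006, 0.005, -0.009],
    [-0.006, 0.005, -0.009],
    [-0.006, 0.005, -0.009],
    [-0.006, 0.005, -0.009],
    [-0.006, 0.005, -0.009],
    [-0.006, 0.005, -0.009],
  ],
  claw=[0.7, 0.7, 0.7, 0.7, 0.7, 0.7],
)

```text
time_s: 5.1
eef_pos: [0.636, -0.0189, 0.0413]
orientation: [[0.124, 0.992, 0.007], [0.992, -0.124, 0.003], [0.004, 0.006, -1.0]]
force: [0.3, -0.0, -0.5]
width: 0.496
grip_force: 15.0
```

```bash
python3 go.py .635,-.0235,.0155,-.129
```

```text
t 5.10 p [ 0.636  -0.0189  0.0413] yaw -0.124 tilt [0.0066 0.0033] F [ 0.3 -0.  -0.5] w 0.496 q [-0.36  0.68  0.47  1.76 -0.42  0.8   0.19]
off [-0.01, -0.001, 0.052] twist [0.008, -0.005, 0.006] mm 26 deg 0
```

servo_tool(
  offset=[
    [-0.006, 0, 0.01],
    [-0.006, 0, 0.02],
    [-0.006, 0, 0.03],
    [-0.006, 0, 0.03],
    [-0.006, 0, 0.03],
    [-0.006, 0, 0.03],
  ],
  twist=[
    [0.004, -0.003, 0.004],
    [0.004, -0.003, 0.004],
    [0.004, -0.003, 0.004],
    [0.004, -0.003, 0.004],
    [0.004, -0.003, 0.004],
    [0.004, -0.003, 0.004],
  ],
  claw=[0.7, 0.7, 0.7, 0.7, 0.7, 0.7],
)

```text
time_s: 5.7
eef_pos: [0.6351, -0.0218, 0.0253]
orientation: [[0.127, 0.992, 0.002], [0.992, -0.127, 0.001], [0.002, 0.002, -1.0]]
force: [0.1, -0.3, -0.5]
width: 0.5
grip_force: 15.0
```

```bash
python3 go.py .635,-.0235,.0155,-.129
```

```text
t 5.70 p [ 0.6351 -0.0218  0.0253] yaw -0.127 tilt [0.0019 0.0014] F [ 0.1 -0.3 -0.5] w 0.500 q [-0.35  0.7   0.46  1.76 -0.43  0.77  0.2 ]
off [-0.003, 0.0, 0.02] twist [0.002, -0.002, 0.002] mm 10 deg 0
```

servo_tool(
  offset=[
    [-0.002, 0, 0.006],
    [-0.002, 0, 0.012],
    [-0.002, 0, 0.017],
    [-0.002, 0, 0.019],
    [-0.002, 0, 0.02],
    [-0.002, 0, 0.02],
  ],
  twist=[
    [0, 0, 0],
    [0, 0, 0],
    [0, 0, 0],
    [0, 0, 0],
    [0, 0, 0],
    [0, 0, 0],
  ],
  claw=[0.7, 0.7, 0.7, 0.7, 0.7, 0.7],
)

```text
time_s: 6.3
eef_pos: [0.6347, -0.0227, 0.0157]
orientation: [[0.127, 0.992, 0.001], [0.992, -0.127, 0.002], [0.002, 0.001, -1.0]]
force: [-3.8, -0.3, 6.5]
width: 0.499
grip_force: 15.0
```

```bash
python3 go.py .635,-.0235,.0155,-.129
```

```text
t 6.30 p [ 0.6347 -0.0227  0.0157] yaw -0.127 tilt [0.0015 0.0018] F [-3.8 -0.3  6.5] w 0.499 q [-0.34  0.72  0.46  1.77 -0.44  0.76  0.21]
off [-0.001, 0.001, 0.0] twist [0.002, -0.003, 0.002] mm 1 deg 0
```

servo_tool(
  offset=[
    [0, 0, 0],
    [0, 0, 0],
    [0, 0, 0],
    [0, 0, 0],
    [0, 0, -0.02],
    [0, 0, -0.08],
    [0, 0, -0.17],
    [0, 0, -0.25],
  ],
  twist=[
    [0, 0, 0],
    [0, 0, 0],
    [0, 0, 0],
    [0, 0, 0],
    [0, 0, 0],
    [0, 0, 0],
    [0, 0, 0],
    [0, 0, 0],
  ],
  claw=[0.45, 0.4, 0.3, 0.25, 0.2, 0.2, 0.15, 0.1],
)

```text
time_s: 7.1
eef_pos: [0.6346, -0.0233, 0.1425]
orientation: [[0.127, 0.992, 0.002], [0.992, -0.127, 0.001], [0.001, 0.002, -1.0]]
force: [0.7, 0.3, 0.2]
width: 0.88
grip_force: 0.0
```

```bash
python3 go.py .411,.169,.19,-.129
```

```text
t 7.10 p [ 0.6346 -0.0233  0.1425] yaw -0.128 tilt [0.002 0.001] F [0.7 0.3 0.2] w 0.880 q [-0.41  0.57  0.55  1.68 -0.34  0.99  0.13]
off [0.324, -0.492, -0.096] twist [0.002, -0.002, 0.001] mm 299 deg 0
```

Run:
```python
from h import *
t=cam("top"); s=cam("scene")
q,f=edge_fit([s],O["square"],[.411,.169,-.129],[.114]); print(q.round(4),f)
q,f=edge_fit([t,s],O["square"],[.411,.169,-.129],[.114]); print(q.round(4),f)
im,K,T=s
for n,p,z in(("square",q,.114),("round",(.635,-.0235,0),.042)):
    cv2.polylines(im,[np.round(proj(world(O[n],p,z),K,T)).astype(int)],True,(0,255,0),1)
a=cv2.resize(im[170:270,220:400],(720,400),interpolation=cv2.INTER_CUBIC); b=cv2.resize(t[0],(400,250))
cv2.imwrite("pics/a2.png",np.vstack([a,cv2.copyMakeBorder(b,0,0,0,320,0)])[:600])
```

```text
[0.4167 0.1673 0.098 ] -114.25839233398438
[0.4167 0.1672 0.1012] -119.28134155273438
```

View pics/a2.png

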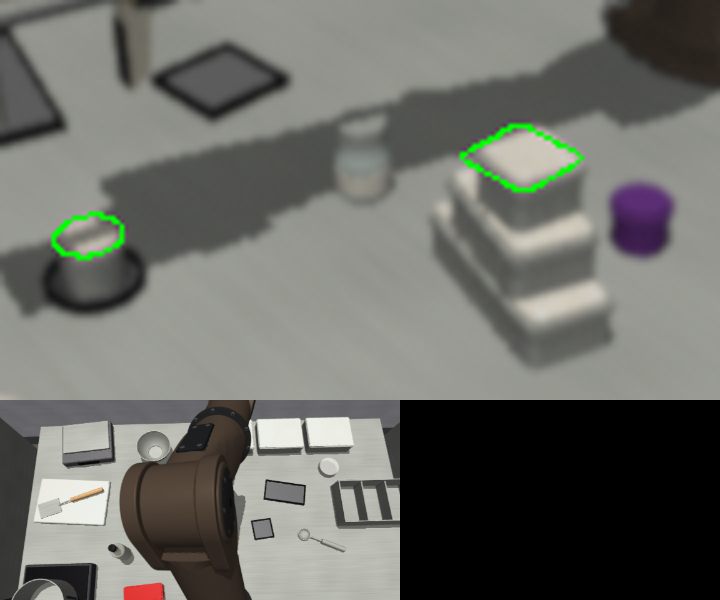

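The round tin sits inside its tray (crop (90,250)). The stack hasn't moved, so I keep the original square-tin fit because this single-view fit is poor.

servo_tool(
  offset=[
    [0.05, -0.08, -0.08],
    [0.12, -0.18, -0.096],
    [0.19, -0.29, -0.096],
    [0.26, -0.39, -0.096],
    [0.31, -0.47, -0.096],
    [0.324, -0.492, -0.096],
    [0.324, -0.492, -0.096],
    [0.324, -0.492, -0.096],
  ],
  twist=[
    [0, 0, 0],
    [0, 0, 0],
    [0, 0, 0],
    [0, 0, 0],
    [0, 0, 0],
    [0, 0, 0],
    [0, 0, 0],
    [0, 0, 0],
  ],
  claw=[0, 0, 0, 0, 0, 0, 0, 0],
)

```text
time_s: 8.0
eef_pos: [0.4101, 0.1702, 0.1883]
orientation: [[0.123, 0.992, 0.002], [0.992, -0.123, 0.002], [0.002, 0.001, -1.0]]
force: [-0.1, -0.0, 0.4]
width: 1.001
grip_force: 0.0
```

servo_tool(
  offset=[
    [0, 0, 0],
    [0, 0, 0.04],
    [0, 0, 0.06],
    [0, 0, 0.06],
    [0, 0, 0.06],
  ],
  twist=[
    [0, 0, 0],
    [0, 0, 0],
    [0, 0, 0],
    [0, 0, 0],
    [0, 0, 0],
  ],
  claw=[0, 0, 0, 0, 0],
)

```text
time_s: 8.5
eef_pos: [0.4119, 0.1681, 0.1581]
orientation: [[0.129, 0.992, 0.002], [0.992, -0.129, 0.0], [0.001, 0.001, -1.0]]
force: [0.0, -0.1, -0.2]
width: 0.999
grip_force: 0.0
```

```bash
python3 go.py .411,.169,.0875,-.129
```

```text
t 8.50 p [0.4119 0.1681 0.1581] yaw -0.129 tilt [0.0016 0.0005] F [ 0.  -0.1 -0.2] w 0.999 q [-0.97  0.23  0.56  2.12 -0.17  0.83 -0.44]
off [0.002, -0.002, 0.141] twist [0.002, -0.001, -0.0] mm 71 deg 0
```

servo_tool(
  offset=[
    [0.001, -0.001, 0.05],
    [0.001, -0.001, 0.1],
    [0.001, -0.001, 0.13],
    [0.001, -0.001, 0.141],
    [0.001, -0.001, 0.141],
    [0.001, -0.001, 0.141],
  ],
  twist=[
    [0, 0, 0],
    [0, 0, 0],
    [0, 0, 0],
    [0, 0, 0],
    [0, 0, 0],
    [0, 0, 0],
  ],
  claw=[0, 0, 0, 0, 0, 0],
  grip_force=18,
)

```text
time_s: 9.1
eef_pos: [0.4117, 0.1698, 0.0884]
orientation: [[0.127, 0.992, 0.003], [0.992, -0.127, 0.002], [0.002, 0.003, -1.0]]
force: [0.3, -0.6, 1.2]
width: 0.998
grip_force: 0.0
```

servo_tool(
  offset=[
    [0, 0, 0],
    [0, 0, 0],
    [0, 0, 0],
    [0, 0, 0],
    [0, 0, 0],
    [0, 0, 0],
    [0, 0, 0],
    [0, 0, 0],
  ],
  twist=[
    [0, 0, 0],
    [0, 0, 0],
    [0, 0, 0],
    [0, 0, 0],
    [0, 0, 0],
    [0, 0, 0],
    [0, 0, 0],
    [0, 0, 0],
  ],
  claw=[0.15, 0.25, 0.3, 0.4, 0.5, 0.6, 0.6, 0.6],
)

```text
time_s: 9.9
eef_pos: [0.411, 0.1697, 0.0877]
orientation: [[0.127, 0.992, 0.002], [0.992, -0.127, 0.002], [0.002, 0.002, -1.0]]
force: [-1.0, -0.6, 4.8]
width: 0.628
grip_force: 18.0
```

```bash
python3 go.py .41,.169,.17,-.129 .4265,-.195,.12,.109 .4265,-.195,.0155,.109
```

```text
t 9.90 p [0.411  0.1697 0.0877] yaw -0.127 tilt [0.0018 0.0015] F [-1.  -0.6  4.8] w 0.628 q [-0.9   0.36  0.5   2.19 -0.28  0.65 -0.33]
off [-0.001, -0.002, -0.165] twist [0.002, -0.002, 0.002] mm 82 deg 0
off [-0.718, 0.126, 0.1] twist [0.0, 0.0, -0.303] mm 368 deg 14
off [0.0, 0.0, 0.209] twist [0.0, 0.0, 0.0] mm 104 deg 0
```

servo_tool(
  offset=[
    [0, 0, -0.02],
    [0, 0, -0.06],
    [0, 0, -0.12],
    [0, 0, -0.165],
    [0, 0, -0.165],
  ],
  twist=[
    [0, 0, 0],
    [0, 0, 0],
    [0, 0, 0],
    [0, 0, 0],
    [0, 0, 0],
  ],
  claw=[0.6, 0.6, 0.6, 0.6, 0.6],
)

```text
time_s: 10.4
eef_pos: [0.4124, 0.1701, 0.1729]
orientation: [[0.127, 0.992, 0.006], [0.992, -0.127, 0.004], [0.005, 0.005, -1.0]]
force: [0.8, 0.4, -1.8]
width: 0.629
grip_force: 18.0
```

servo_tool(
  offset=[
    [-0.08, 0.01, 0],
    [-0.17, 0.03, 0],
    [-0.26, 0.045, 0],
    [-0.35, 0.06, 0],
    [-0.44, 0.077, 0],
    [-0.53, 0.093, 0],
    [-0.62, 0.11, 0.02],
    [-0.68, 0.12, 0.05],
  ],
  twist=[
    [0, 0, 0],
    [0, 0, -0.05],
    [0, 0, -0.1],
    [0, 0, -0.15],
    [0, 0, -0.2],
    [0, 0, -0.25],
    [0, 0, -0.3],
    [0, 0, -0.303],
  ],
  claw=[0.6, 0.6, 0.6, 0.6, 0.6, 0.6, 0.6, 0.6],
)

```text
time_s: 11.2
eef_pos: [0.4271, -0.1787, 0.1445]
orientation: [[-0.11, 0.994, 0.003], [0.994, 0.11, 0.0], [-0.0, 0.003, -1.0]]
force: [0.5, 0.2, -1.5]
width: 0.632
grip_force: 18.0
```

servo_tool(
  offset=[
    [0, 0, 0.03],
    [0, 0, 0.06],
    [0, 0, 0.06],
    [0, 0, 0.06],
  ],
  twist=[
    [0, 0, 0],
    [0, 0, 0],
    [0, 0, 0],
    [0, 0, 0],
  ],
  claw=[0.6, 0.6, 0.6, 0.6],
)

```text
time_s: 11.6
eef_pos: [0.4267, -0.1752, 0.1144]
orientation: [[-0.11, 0.994, 0.0], [0.994, 0.11, 0.001], [0.001, 0.0, -1.0]]
force: [-0.2, 0.7, -1.4]
width: 0.632
grip_force: 18.0
```

```bash
python3 go.py .4265,-.195,.03,.109
```

```text
t 11.60 p [ 0.4267 -0.1752  0.1144] yaw 0.110 tilt [0.0003 0.0014] F [-0.2  0.7 -1.4] w 0.632 q [-0.24  0.36  0.66  2.13 -0.32  0.75  0.74]
off [-0.04, -0.005, 0.169] twist [0.001, -0.002, 0.002] mm 87 deg 0
```

servo_tool(
  offset=[
    [-0.03, -0.004, 0.05],
    [-0.04, -0.005, 0.1],
    [-0.04, -0.005, 0.14],
    [-0.04, -0.005, 0.165],
    [-0.04, -0.005, 0.168],
    [-0.04, -0.005, 0.168],
    [-0.04, -0.005, 0.168],
  ],
  twist=[
    [0, 0, 0],
    [0, 0, 0],
    [0, 0, 0],
    [0, 0, 0],
    [0, 0, 0],
    [0, 0, 0],
    [0, 0, 0],
  ],
  claw=[0.6, 0.6, 0.6, 0.6, 0.6, 0.6, 0.6],
)

```text
time_s: 12.3
eef_pos: [0.4278, -0.1954, 0.0315]
orientation: [[-0.111, 0.994, 0.003], [0.994, 0.111, 0.001], [0.001, 0.003, -1.0]]
force: [-0.2, 1.8, -1.1]
width: 0.629
grip_force: 18.0
```

```bash
python3 go.py .4265,-.195,.0155,.109
```

```text
t 12.30 p [ 0.4278 -0.1954  0.0315] yaw 0.111 tilt [0.0033 0.0011] F [-0.2  1.8 -1.1] w 0.629 q [-0.08  0.51  0.53  2.18 -0.48  0.56  0.92]
off [0.001, -0.003, 0.032] twist [0.004, -0.001, 0.003] mm 16 deg 0
```

servo_tool(
  offset=[
    [0, -0.001, 0.01],
    [0, -0.001, 0.02],
    [0, -0.001, 0.026],
    [0, -0.001, 0.03],
    [0, -0.001, 0.032],
    [0, -0.001, 0.032],
  ],
  twist=[
    [0.002, 0, 0],
    [0.002, 0, 0],
    [0.002, 0, 0],
    [0.002, 0, 0],
    [0.002, 0, 0],
    [0.002, 0, 0],
  ],
  claw=[0.6, 0.6, 0.6, 0.6, 0.6, 0.6],
)

```text
time_s: 12.9
eef_pos: [0.4265, -0.1953, 0.015]
orientation: [[-0.11, 0.994, 0.0], [0.994, 0.11, 0.002], [0.002, 0.001, -1.0]]
force: [-2.8, 2.4, 11.2]
width: 0.628
grip_force: 18.0
```

servo_tool(
  offset=[
    [0, 0, 0],
    [0, 0, 0],
    [0, 0, 0],
    [0, 0, 0],
    [0, 0, -0.02],
    [0, 0, -0.08],
    [0, 0, -0.17],
    [0, 0, -0.25],
  ],
  twist=[
    [0, 0, 0],
    [0, 0, 0],
    [0, 0, 0],
    [0, 0, 0],
    [0, 0, 0],
    [0, 0, 0],
    [0, 0, 0],
    [0, 0, 0],
  ],
  claw=[0.34, 0.28, 0.2, 0.1, 0.05, 0, 0, 0],
)

```text
time_s: 13.7
eef_pos: [0.426, -0.1958, 0.1416]
orientation: [[-0.109, 0.994, -0.001], [0.994, 0.109, 0.001], [0.001, -0.001, -1.0]]
force: [1.1, 0.1, 0.3]
width: 0.998
grip_force: 0.0
```

```bash
python3 - <<'E'
from h import *
t=cam("top"); s=cam("scene")
vis=[]
for (im,K,T),(x0,y0,w,h) in((s,(240,140,160,130)),(t,(240,160,220,90))):
    for n,p,z in(("square",(.4265,-.195,.109),.042),("medium",(.4136,.1657,-.25),.076),("long",(.4185,.1656,-.232),.038)):
        cv2.polylines(im,[np.round(proj(world(O[n],p,z),K,T)).astype(int)],True,(0,255,0),1)
    a=im[y0:y0+h,x0:x0+w]; k=min(800/w,300/h); vis.append(cv2.resize(a,None,fx=k,fy=k,interpolation=cv2.INTER_CUBIC))
W=max(a.shape[1] for a in vis); cv2.imwrite("pics/a3.png",np.vstack([cv2.copyMakeBorder(a,0,0,0,W-a.shape[1],0) for a in vis]))
E
python3 go.py .4136,.1657,.19,-.25
```

```text
t 13.80 p [ 0.429  -0.197   0.1444] yaw 0.110 tilt [ 0.0077 -0.0003] F [ 0.2  0.2 -0.5] w 1.000 q [-0.24  0.32  0.71  2.08 -0.29  0.82  0.75]
off [0.724, 0.05, -0.092] twist [0.01, -0.0, 0.458] mm 366 deg 21
```

View pics/a3.png

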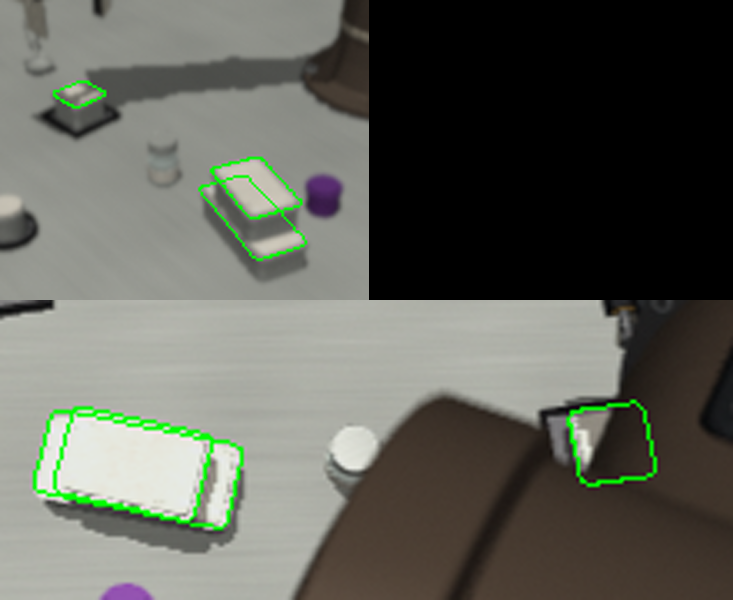

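Square tin is in its tray, the jar is standing, and the medium and long fits match. Now the medium tin.

servo_tool(
  offset=[
    [0.09, 0, -0.04],
    [0.18, 0.01, -0.06],
    [0.27, 0.02, -0.06],
    [0.36, 0.025, -0.06],
    [0.45, 0.03, -0.06],
    [0.54, 0.037, -0.06],
    [0.63, 0.043, -0.06],
    [0.7, 0.05, -0.06],
  ],
  twist=[
    [0, 0, 0.05],
    [0, 0, 0.11],
    [0, 0, 0.17],
    [0, 0, 0.23],
    [0, 0, 0.29],
    [0, 0, 0.35],
    [0, 0, 0.41],
    [0, 0, 0.458],
  ],
  claw=[0, 0, 0, 0, 0, 0, 0, 0],
)

```text
time_s: 14.6
eef_pos: [0.4119, 0.1577, 0.1701]
orientation: [[0.247, 0.969, -0.0], [0.969, -0.247, 0.002], [0.002, -0.001, -1.0]]
force: [0.3, -0.3, 0.6]
width: 0.997
grip_force: 0.0
```

servo_tool(
  offset=[
    [0.02, 0, 0.03],
    [0.024, 0, 0.08],
    [0.024, 0, 0.1],
    [0.024, 0, 0.1],
    [0.024, 0, 0.1],
  ],
  twist=[
    [0, 0, 0],
    [0, 0, 0],
    [0, 0, 0],
    [0, 0, 0],
    [0, 0, 0],
  ],
  claw=[0, 0, 0, 0, 0],
)

```text
time_s: 15.1
eef_pos: [0.4159, 0.1661, 0.1205]
orientation: [[0.248, 0.969, 0.0], [0.969, -0.248, 0.001], [0.001, -0.0, -1.0]]
force: [-0.1, 0.0, 0.4]
width: 1.002
grip_force: 0.0
```

```bash
python3 go.py .4136,.1657,.0495,-.25
```

```text
t 15.10 p [0.4159 0.1661 0.1205] yaw -0.250 tilt [0.0001 0.0009] F [-0.1  0.   0.4] w 1.002 q [-1.    0.32  0.63  2.16 -0.27  0.75 -0.44]
off [-0.002, -0.004, 0.142] twist [-0.0, -0.001, -0.001] mm 71 deg 0
```

servo_tool(
  offset=[
    [-0.002, -0.004, 0.05],
    [-0.002, -0.004, 0.1],
    [-0.002, -0.004, 0.13],
    [-0.002, -0.004, 0.142],
    [-0.002, -0.004, 0.142],
    [-0.002, -0.004, 0.142],
  ],
  twist=[
    [0, 0, 0],
    [0, 0, 0],
    [0, 0, 0],
    [0, 0, 0],
    [0, 0, 0],
    [0, 0, 0],
  ],
  claw=[0, 0, 0, 0, 0, 0],
  grip_force=22,
)

```text
time_s: 15.7
eef_pos: [0.4143, 0.1665, 0.05]
orientation: [[0.247, 0.969, 0.001], [0.969, -0.247, 0.002], [0.002, 0.001, -1.0]]
force: [-1.0, 0.1, -0.1]
width: 1.0
grip_force: 0.0
```

servo_tool(
  offset=[
    [0, 0, 0],
    [0, 0, 0],
    [0, 0, 0],
    [0, 0, 0],
    [0, 0, 0],
    [0, 0, 0],
    [0, 0, 0],
  ],
  twist=[
    [0, 0, 0],
    [0, 0, 0],
    [0, 0, 0],
    [0, 0, 0],
    [0, 0, 0],
    [0, 0, 0],
    [0, 0, 0],
  ],
  claw=[0.12, 0.18, 0.24, 0.3, 0.4, 0.5, 0.5],
)

```text
time_s: 16.4
eef_pos: [0.4136, 0.1665, 0.0492]
orientation: [[0.247, 0.969, 0.0], [0.969, -0.247, 0.002], [0.001, -0.0, -1.0]]
force: [-0.9, 0.2, 6.0]
width: 0.72
grip_force: 22.0
```

```bash
python3 go.py .4136,.1657,.15,-.25 .599,.307,.12,.124 .599,.307,.0155,.124
```

```text
t 16.40 p [0.4136 0.1665 0.0492] yaw -0.249 tilt [0.0001 0.0015] F [-0.9  0.2  6. ] w 0.720 q [-0.9   0.44  0.53  2.22 -0.41  0.57 -0.32]
off [-0.001, 0.0, -0.202] twist [-0.0, -0.002, 0.001] mm 101 deg 0
off [0.366, 0.289, 0.06] twist [0.0, 0.0, -0.476] mm 235 deg 21
off [0.0, 0.0, 0.209] twist [0.0, 0.0, 0.0] mm 104 deg 0
```

servo_tool(
  offset=[
    [0, 0, -0.02],
    [0, 0, -0.06],
    [0, 0, -0.12],
    [0, 0, -0.18],
    [0, 0, -0.2],
  ],
  twist=[
    [0, 0, 0],
    [0, 0, 0],
    [0, 0, 0],
    [0, 0, 0],
    [0, 0, 0],
  ],
  claw=[0.5, 0.5, 0.5, 0.5, 0.5],
)

```text
time_s: 16.9
eef_pos: [0.4147, 0.1664, 0.1515]
orientation: [[0.247, 0.969, 0.003], [0.969, -0.247, 0.003], [0.004, 0.002, -1.0]]
force: [0.2, 0.8, -2.0]
width: 0.715
grip_force: 22.0
```

servo_tool(
  offset=[
    [0.05, 0.04, 0],
    [0.12, 0.09, 0],
    [0.19, 0.15, 0],
    [0.26, 0.21, 0.01],
    [0.32, 0.255, 0.03],
    [0.366, 0.289, 0.06],
    [0.366, 0.289, 0.06],
    [0.366, 0.289, 0.06],
  ],
  twist=[
    [0, 0, -0.07],
    [0, 0, -0.15],
    [0, 0, -0.23],
    [0, 0, -0.31],
    [0, 0, -0.39],
    [0, 0, -0.476],
    [0, 0, -0.476],
    [0, 0, -0.476],
  ],
  claw=[0.5, 0.5, 0.5, 0.5, 0.5, 0.5, 0.5, 0.5],
)

```text
time_s: 17.7
eef_pos: [0.598, 0.3074, 0.1176]
orientation: [[-0.124, 0.992, -0.002], [0.992, 0.124, -0.001], [-0.001, -0.002, -1.0]]
force: [0.2, 0.4, -3.0]
width: 0.716
grip_force: 22.0
```

servo_tool(
  offset=[
    [0, 0, 0.03],
    [0, 0, 0.06],
    [0, 0, 0.08],
    [0, 0, 0.08],
    [0, 0, 0.08],
  ],
  twist=[
    [0, 0, 0],
    [0, 0, 0],
    [0, 0, 0],
    [0, 0, 0],
    [0, 0, 0],
  ],
  claw=[0.5, 0.5, 0.5, 0.5, 0.5],
)

```text
time_s: 18.2
eef_pos: [0.5985, 0.3079, 0.0791]
orientation: [[-0.124, 0.992, -0.0], [0.992, 0.124, 0.001], [0.001, -0.0, -1.0]]
force: [0.7, 0.6, -1.1]
width: 0.714
grip_force: 22.0
```

```bash
python3 go.py .599,.307,.03,.124
```

```text
t 18.20 p [0.5985 0.3079 0.0791] yaw 0.125 tilt [-0.0003  0.0009] F [ 0.7  0.6 -1.1] w 0.714 q [-0.85  0.69  0.47  1.63 -0.37  0.92 -0.12]
off [-0.002, 0.001, 0.098] twist [-0.0, -0.001, 0.001] mm 49 deg 0
```

servo_tool(
  offset=[
    [-0.001, 0.001, 0.04],
    [-0.001, 0.001, 0.075],
    [-0.001, 0.001, 0.095],
    [-0.001, 0.001, 0.105],
    [-0.001, 0.001, 0.115],
    [-0.001, 0.001, 0.122],
    [-0.001, 0.001, 0.127],
    [-0.001, 0.001, 0.127],
  ],
  twist=[
    [0, 0, 0],
    [0, 0, 0],
    [0, 0, 0],
    [0, 0, 0],
    [0, 0, 0],
    [0, 0, 0],
    [0, 0, 0],
    [0, 0, 0],
  ],
  claw=[0.5, 0.5, 0.5, 0.5, 0.5, 0.5, 0.5, 0.5],
)

```text
time_s: 19.0
eef_pos: [0.5994, 0.3077, 0.0157]
orientation: [[-0.124, 0.992, 0.0], [0.992, 0.124, 0.001], [0.001, 0.0, -1.0]]
force: [0.2, 1.1, -2.5]
width: 0.711
grip_force: 22.0
```

```bash
python3 go.py .599,.307,.0153,.124
```

```text
t 19.00 p [0.5994 0.3077 0.0157] yaw 0.125 tilt [0.0002 0.0012] F [ 0.2  1.1 -2.5] w 0.711 q [-0.82  0.76  0.43  1.66 -0.41  0.81 -0.09]
off [-0.001, -0.001, 0.001] twist [0.0, -0.002, 0.001] mm 1 deg 0
```

servo_tool(
  offset=[
    [0, 0, 0.001],
    [0, 0, 0.002],
    [0, 0, 0.002],
  ],
  twist=[
    [0, 0, 0],
    [0, 0, 0],
    [0, 0, 0],
  ],
  claw=[0.5, 0.5, 0.5],
)

```text
time_s: 19.3
eef_pos: [0.5996, 0.3078, 0.0154]
orientation: [[-0.124, 0.992, 0.001], [0.992, 0.124, 0.002], [0.002, 0.001, -1.0]]
force: [-0.8, -1.7, 3.2]
width: 0.717
grip_force: 22.0
```

servo_tool(
  offset=[
    [0, 0, 0],
    [0, 0, 0],
    [0, 0, 0],
    [0, 0, 0],
    [0, 0, -0.02],
    [0, 0, -0.08],
    [0, 0, -0.17],
    [0, 0, -0.22],
  ],
  twist=[
    [0, 0, 0],
    [0, 0, 0],
    [0, 0, 0],
    [0, 0, 0],
    [0, 0, 0],
    [0, 0, 0],
    [0, 0, 0],
    [0, 0, 0],
  ],
  claw=[0.26, 0.2, 0.1, 0.05, 0, 0, 0, 0],
)

```text
time_s: 20.1
eef_pos: [0.6008, 0.3077, 0.1288]
orientation: [[-0.124, 0.992, 0.004], [0.992, 0.124, 0.003], [0.002, 0.004, -1.0]]
force: [-0.0, 0.3, 0.4]
width: 1.001
grip_force: 0.0
```

```bash
python3 - <<'E'
from h import *
t=cam("top"); s=cam("scene")
for nm,v in(("scene",[s]),("both",[t,s])):
    q,f=edge_fit(v,O["long"],[.4185,.1656,-.232],[.038],(.004,.004,.03)); print(nm,q.round(4),f)
vis=[]
for (im,K,T),(x0,y0,w,h) in((s,(270,180,120,160)),(t,(190,110,160,130))):
    for n,p,z in(("medium",(.599,.307,.124),.042),("long",q,.038)):
        cv2.polylines(im,[np.round(proj(world(O[n],p,z),K,T)).astype(int)],True,(0,255,0),1)
    a=im[y0:y0+h,x0:x0+w]; k=400/w; vis.append(cv2.resize(a,None,fx=k,fy=k,interpolation=cv2.INTER_CUBIC))
H=max(a.shape[0] for a in vis); cv2.imwrite("pics/a4.png",np.hstack([cv2.copyMakeBorder(a,0,H-a.shape[0],0,0,0) for a in vis]))
E
python3 go.py .4185,.1656,.12,-.232
```

```text
scene [ 0.417   0.1635 -0.2789] -63.96516799926758
both [ 0.416   0.1641 -0.2363] -164.24856567382812
t 20.20 p [0.602  0.3084 0.13  ] yaw 0.124 tilt [0.0069 0.005 ] F [ 0.2 -0.1  0.2] w 1.001 q [-0.86  0.63  0.5   1.58 -0.34  1.01 -0.14]
off [-0.238, -0.4, 0.016] twist [0.009, -0.007, 0.454] mm 233 deg 20
```

View pics/a4.png

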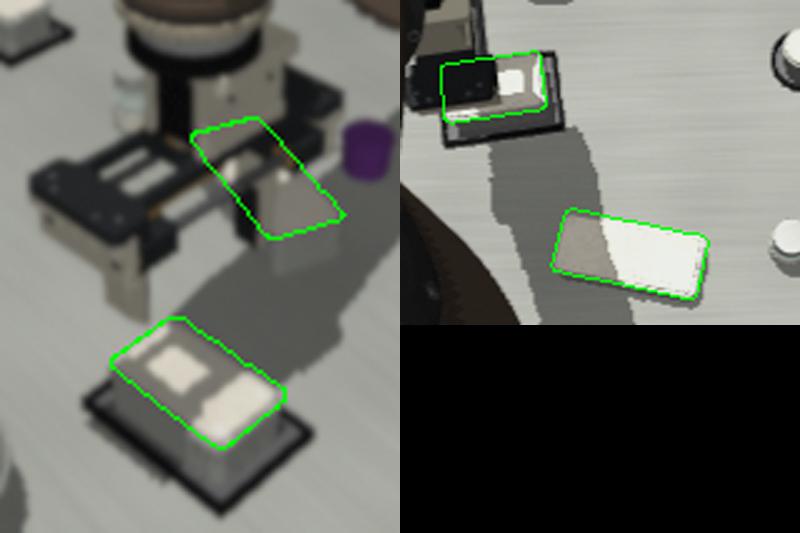

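Medium tin is inside its tray, and the long tin's outline in the top view is a clean fit at (.416,.164,-.236).

servo_tool(
  offset=[
    [-0.05, -0.08, 0],
    [-0.1, -0.17, 0],
    [-0.15, -0.26, 0],
    [-0.2, -0.34, 0.01],
    [-0.24, -0.4, 0.016],
    [-0.24, -0.403, 0.016],
    [-0.24, -0.403, 0.016],
    [-0.24, -0.403, 0.016],
  ],
  twist=[
    [0, 0, 0.09],
    [0, 0, 0.18],
    [0, 0, 0.27],
    [0, 0, 0.36],
    [0, 0, 0.457],
    [0, 0, 0.457],
    [0, 0, 0.457],
    [0, 0, 0.457],
  ],
  claw=[0, 0, 0, 0, 0, 0, 0, 0],
)

```text
time_s: 21.0
eef_pos: [0.4154, 0.1644, 0.1169]
orientation: [[0.231, 0.973, 0.002], [0.973, -0.231, 0.002], [0.002, 0.001, -1.0]]
force: [0.0, -0.5, 0.1]
width: 1.003
grip_force: 0.0
```

servo_tool(
  offset=[
    [0, 0, 0.05],
    [0, 0, 0.08],
    [0, 0, 0.1],
    [0, 0, 0.1],
    [0, 0, 0.1],
  ],
  twist=[
    [0, 0, 0],
    [0, 0, 0],
    [0, 0, 0],
    [0, 0, 0],
    [0, 0, 0],
  ],
  claw=[0, 0, 0, 0, 0],
  grip_force=28,
)

```text
time_s: 21.5
eef_pos: [0.4149, 0.1636, 0.0667]
orientation: [[0.232, 0.973, 0.0], [0.973, -0.232, 0.001], [0.001, 0.0, -1.0]]
force: [0.6, -0.0, 0.3]
width: 1.002
grip_force: 0.0
```

```bash
python3 go.py .417,.1647,.0115,-.235
```

```text
t 21.50 p [0.4149 0.1636 0.0667] yaw -0.234 tilt [0.0004 0.0009] F [ 0.6 -0.   0.3] w 1.002 q [-0.94  0.41  0.58  2.21 -0.39  0.62 -0.31]
off [0.003, 0.003, 0.11] twist [0.0, -0.001, 0.001] mm 55 deg 0
```

servo_tool(
  offset=[
    [0.003, 0.003, 0.05],
    [0.003, 0.003, 0.08],
    [0.003, 0.003, 0.1],
    [0.003, 0.003, 0.11],
    [0.003, 0.003, 0.11],
  ],
  twist=[
    [0, 0, 0],
    [0, 0, 0],
    [0, 0, 0],
    [0, 0, 0],
    [0, 0, 0],
  ],
  claw=[0, 0, 0, 0, 0],
)

```text
time_s: 22.0
eef_pos: [0.4162, 0.1647, 0.0115]
orientation: [[0.232, 0.973, 0.0], [0.973, -0.232, 0.001], [0.001, -0.0, -1.0]]
force: [0.2, 0.0, 0.3]
width: 0.993
grip_force: 0.0
```

servo_tool(
  offset=[
    [0, 0, 0],
    [0, 0, 0],
    [0, 0, 0],
    [0, 0, 0],
    [0, 0, 0],
    [0, 0, 0],
    [0, 0, 0],
  ],
  twist=[
    [0, 0, 0],
    [0, 0, 0],
    [0, 0, 0],
    [0, 0, 0],
    [0, 0, 0],
    [0, 0, 0],
    [0, 0, 0],
  ],
  claw=[0.12, 0.18, 0.24, 0.3, 0.4, 0.5, 0.5],
)

```text
time_s: 22.7
eef_pos: [0.416, 0.1649, 0.0118]
orientation: [[0.232, 0.973, -0.0], [0.973, -0.232, 0.002], [0.002, -0.0, -1.0]]
force: [-1.9, 0.4, 6.1]
width: 0.718
grip_force: 27.9
```

```bash
python3 go.py .417,.1647,.14,-.235 .52,-.07,.15,-.21 .587,-.306,.12,-.186
```

```text
t 22.70 p [0.416  0.1649 0.0118] yaw -0.234 tilt [-0.      0.0017] F [-1.9  0.4  6.1] w 0.718 q [-0.85  0.52  0.47  2.24 -0.5   0.49 -0.21]
off [0.0, 0.002, -0.256] twist [-0.001, -0.002, 0.002] mm 128 deg 0
off [-0.409, 0.31, -0.02] twist [0.0, 0.0, -0.032] mm 257 deg 1
off [-0.434, 0.229, 0.06] twist [0.0, 0.0, -0.031] mm 247 deg 1
```

servo_tool(
  offset=[
    [0, 0, -0.02],
    [0, 0, -0.06],
    [0, 0, -0.12],
    [0, 0, -0.18],
    [0, 0, -0.24],
    [0, 0, -0.256],
  ],
  twist=[
    [0, 0, 0],
    [0, 0, 0],
    [0, 0, 0],
    [0, 0, 0],
    [0, 0, 0],
    [0, 0, 0],
  ],
  claw=[0.5, 0.5, 0.5, 0.5, 0.5, 0.5],
)

```text
time_s: 23.3
eef_pos: [0.4173, 0.1648, 0.1421]
orientation: [[0.233, 0.973, 0.003], [0.973, -0.233, 0.003], [0.004, 0.002, -1.0]]
force: [0.1, 0.0, -5.2]
width: 0.723
grip_force: 27.9
```

servo_tool(
  offset=[
    [-0.04, 0.03, -0.01],
    [-0.1, 0.08, -0.02],
    [-0.16, 0.12, -0.02],
    [-0.22, 0.17, -0.02],
    [-0.28, 0.21, -0.02],
    [-0.34, 0.26, -0.02],
    [-0.409, 0.31, -0.02],
    [-0.409, 0.31, -0.02],
  ],
  twist=[
    [0, 0, -0.032],
    [0, 0, -0.032],
    [0, 0, -0.032],
    [0, 0, -0.032],
    [0, 0, -0.032],
    [0, 0, -0.032],
    [0, 0, -0.032],
    [0, 0, -0.032],
  ],
  claw=[0.5, 0.5, 0.5, 0.5, 0.5, 0.5, 0.5, 0.5],
)

```text
time_s: 24.1
eef_pos: [0.5204, -0.0774, 0.1491]
orientation: [[0.216, 0.976, 0.002], [0.976, -0.216, -0.003], [-0.003, 0.002, -1.0]]
force: [-0.6, -0.3, -3.6]
width: 0.718
grip_force: 27.9
```

```bash
python3 go.py .587,-.306,.1,-.186
```

```text
t 24.10 p [ 0.5204 -0.0774  0.1491] yaw -0.217 tilt [ 0.0019 -0.003 ] F [-0.6 -0.3 -3.6] w 0.718 q [-0.48  0.41  0.71  1.95 -0.34  0.89  0.19]
off [-0.418, 0.228, 0.1] twist [0.003, 0.003, -0.04] mm 243 deg 2
```

servo_tool(
  offset=[
    [-0.06, 0.03, 0],
    [-0.13, 0.07, 0],
    [-0.2, 0.105, 0.01],
    [-0.27, 0.14, 0.03],
    [-0.33, 0.175, 0.05],
    [-0.39, 0.206, 0.08],
    [-0.434, 0.229, 0.1],
    [-0.434, 0.229, 0.1],
  ],
  twist=[
    [0, 0, -0.03],
    [0, 0, -0.03],
    [0, 0, -0.03],
    [0, 0, -0.03],
    [0, 0, -0.03],
    [0, 0, -0.03],
    [0, 0, -0.03],
    [0, 0, -0.03],
  ],
  claw=[0.5, 0.5, 0.5, 0.5, 0.5, 0.5, 0.5, 0.5],
)

```text
time_s: 24.9
eef_pos: [0.5843, -0.3102, 0.0963]
orientation: [[0.189, 0.982, -0.004], [0.982, -0.189, -0.001], [-0.001, -0.003, -1.0]]
force: [-1.0, -0.0, -4.0]
width: 0.718
grip_force: 27.9
```

servo_tool(
  offset=[
    [0, 0, 0.03],
    [0, 0, 0.06],
    [0, 0, 0.08],
    [0, 0, 0.08],
    [0, 0, 0.08],
  ],
  twist=[
    [0, 0, 0],
    [0, 0, 0],
    [0, 0, 0],
    [0, 0, 0],
    [0, 0, 0],
  ],
  claw=[0.5, 0.5, 0.5, 0.5, 0.5],
)

```text
time_s: 25.4
eef_pos: [0.5864, -0.3057, 0.0588]
orientation: [[0.184, 0.983, -0.0], [0.983, -0.184, 0.002], [0.001, -0.001, -1.0]]
force: [0.0, -0.9, -3.8]
width: 0.716
grip_force: 27.9
```

```bash
python3 go.py .587,-.306,.0155,-.186
python3 - <<'E'
from h import *
t=cam("top"); s=cam("scene"); a=[]
for (im,K,T),(x0,y0,w,h) in((s,(150,120,160,120)),(t,(380,90,160,120))): a.append(cv2.resize(im[y0:y0+h,x0:x0+w],(400,300),interpolation=cv2.INTER_CUBIC))
cv2.imwrite("pics/a5.png",np.hstack(a))
E
```

```text
t 25.40 p [ 0.5864 -0.3057  0.0588] yaw -0.185 tilt [-0.0002  0.0015] F [ 0.  -0.9 -3.8] w 0.716 q [ 0.03  0.72  0.59  1.68 -0.49  0.9   0.64]
off [-0.001, 0.001, 0.087] twist [-0.001, -0.002, 0.001] mm 43 deg 0
```

View pics/a5.png

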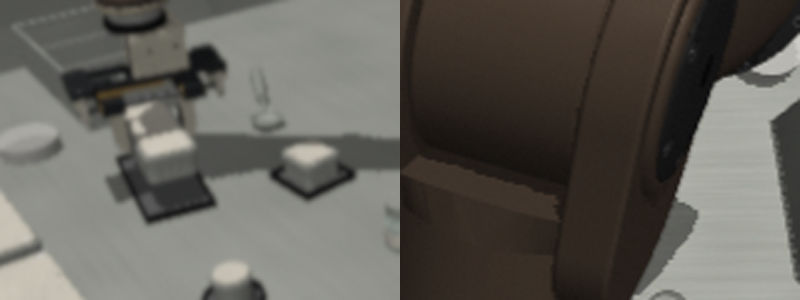

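The long tin hangs level over its tray (crop (165,150)).

servo_tool(
  offset=[
    [0, 0, 0.025],
    [0, 0, 0.045],
    [0, 0, 0.06],
    [0, 0, 0.07],
    [0, 0, 0.078],
    [0, 0, 0.083],
    [0, 0, 0.086],
    [0, 0, 0.086],
  ],
  twist=[
    [0, 0, 0],
    [0, 0, 0],
    [0, 0, 0],
    [0, 0, 0],
    [0, 0, 0],
    [0, 0, 0],
    [0, 0, 0],
    [0, 0, 0],
  ],
  claw=[0.5, 0.5, 0.5, 0.5, 0.5, 0.5, 0.5, 0.5],
)

```text
time_s: 26.3
eef_pos: [0.5865, -0.3064, 0.0162]
orientation: [[0.184, 0.983, 0.0], [0.983, -0.184, 0.001], [0.001, 0.0, -1.0]]
force: [-0.1, -0.4, -5.2]
width: 0.717
grip_force: 27.9
```

servo_tool(
  offset=[
    [0, 0, 0.001],
    [0, 0, 0.002],
    [0, 0, 0.002],
  ],
  twist=[
    [0, 0, 0],
    [0, 0, 0],
    [0, 0, 0],
  ],
  claw=[0.5, 0.5, 0.5],
)

```text
time_s: 26.6
eef_pos: [0.5867, -0.3064, 0.0159]
orientation: [[0.185, 0.983, 0.001], [0.983, -0.185, 0.001], [0.001, 0.001, -1.0]]
force: [-0.8, 2.0, 4.6]
width: 0.717
grip_force: 27.9
```

Contact. I'll release, rise and back away so I can check.

servo_tool(
  offset=[
    [0, 0, 0],
    [0, 0, 0],
    [0, 0, 0],
    [0, 0, 0],
    [0, 0, -0.02],
    [0, 0, -0.1],
    [0, 0, -0.2],
    [0, 0, -0.3],
  ],
  twist=[
    [0, 0, 0],
    [0, 0, 0],
    [0, 0, 0],
    [0, 0, 0],
    [0, 0, 0],
    [0, 0, 0],
    [0, 0, 0],
    [0, 0, 0],
  ],
  claw=[0.26, 0.2, 0.1, 0.05, 0, 0, 0, 0],
)

```text
time_s: 27.4
eef_pos: [0.5859, -0.3065, 0.1671]
orientation: [[0.185, 0.983, -0.001], [0.983, -0.185, 0.001], [0.001, -0.001, -1.0]]
force: [1.3, 0.1, 0.3]
width: 1.001
grip_force: 0.0
```

servo_tool(
  offset=[
    [0.05, -0.1, -0.1],
    [0.12, -0.2, -0.1],
    [0.2, -0.3, -0.1],
    [0.28, -0.36, -0.1],
    [0.35, -0.36, -0.1],
    [0.42, -0.36, -0.1],
    [0.42, -0.36, -0.1],
    [0.42, -0.36, -0.1],
  ],
  twist=[
    [0, 0, 0],
    [0, 0, 0],
    [0, 0, 0],
    [0, 0, 0],
    [0, 0, 0],
    [0, 0, 0],
    [0, 0, 0],
    [0, 0, 0],
  ],
  claw=[0, 0, 0, 0, 0, 0, 0, 0],
)

```text
time_s: 28.2
eef_pos: [0.4484, -0.0652, 0.2159]
orientation: [[0.18, 0.984, 0.001], [0.984, -0.18, 0.002], [0.002, 0.001, -1.0]]
force: [-0.3, 0.4, -0.1]
width: 1.0
grip_force: 0.0
```

Run:
```python
from h import *
t=cam("top"); s=cam("scene")
F=dict(round=(.635,-.0235,0),square=(.4265,-.195,.109),medium=(.599,.307,.124),long=(.587,-.306,-.186))
for n,p in F.items():
    for nm,v in(("top",t),("scene",s)): q,f=edge_fit([v],O[n],p,[.042],(.004,.004,.03)); print(n,nm,((q-p)*1000).round(1),round(f))
a=cv2.resize(s[0][110:350,160:480],(480,360),interpolation=cv2.INTER_CUBIC); b=cv2.resize(t[0],(480,240)) if 0 else cv2.resize(t[0],(384,240))
cv2.imwrite("pics/a6.png",np.vstack([a,cv2.copyMakeBorder(b,0,0,0,96,0)]))
```

```text
round top [-2.5  1.4 24.2] -120
round scene [  2.3   6.2 -53.5] -95
square top [-19.   23.7 -64.4] -21
square scene [   3.5    2.8 -228.7] -101
medium top [-1.  -2.4 -4.7] -120
medium scene [ 4.2  3.1 10.2] -96
long top [-1.5 -2.5 -9.9] -45
long scene [ 4.   4.2 14.4] -109
```

View pics/a6.png

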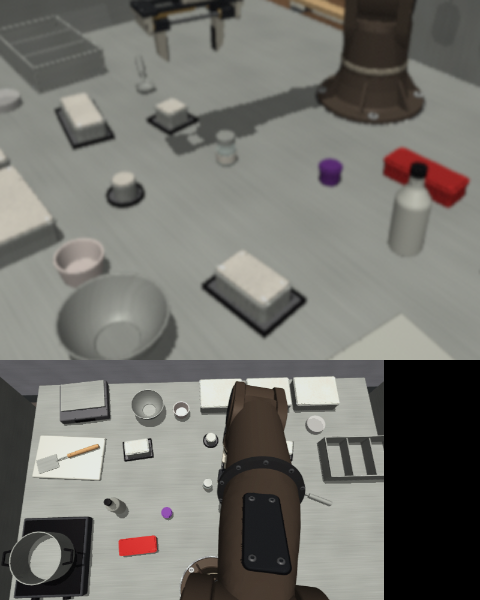

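Run:
```python
from h import *
im,_,_=cam("scene"); g=[cv2.resize(im[y:y+60,x:x+80],(400,300),interpolation=cv2.INTER_CUBIC) for x,y in((175,160),(235,160),(203,210),(290,265))]
cv2.imwrite("pics/a7.png",np.vstack([np.hstack(g[:2]),np.hstack(g[2:])]))
```

```text
(no output)
```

View pics/a7.png

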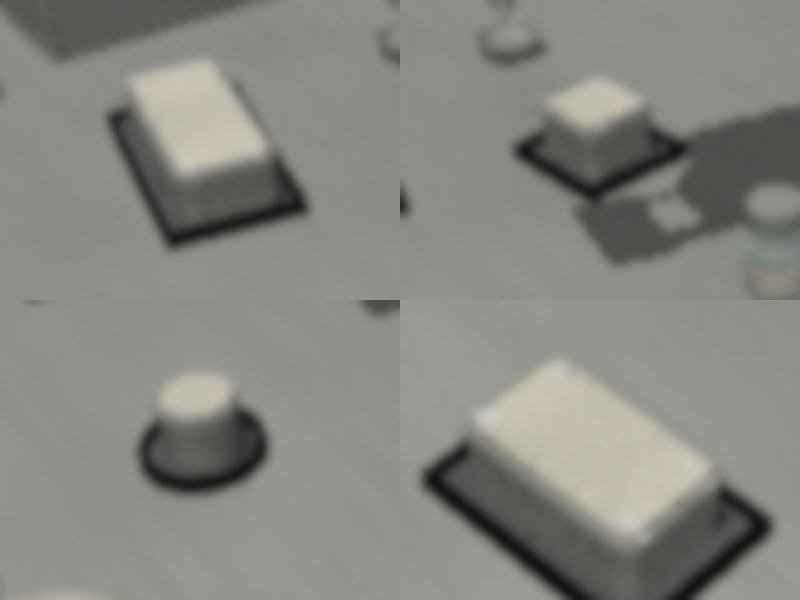

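All four tins lie flat, lid up, inside the rims of their trays: long (200,120), square (595,105), round (197,395) and medium (595,450).

```bash
python3 -c "
from station import robot
print(robot.close_job())"
```

```text
the job is handed in; nothing more can be done
None
```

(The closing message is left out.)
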